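# Clip down the dough box lid, corner to opposite corner

### The arm

A 7-joint arm with a two-finger parallel gripper is mounted at the origin on the work surface. World frame = base frame: x ahead of the robot, y to its left, z up, the work surface at z = 0. Lengths are in m, angles in rad, forces in N, time in s.
With the tool pointing down it reaches from about 0.35 to 0.9 m from the base axis. Payload 8.1 kg.
Tool frame: the origin (TCP) lies on the centre line of the jaws, within the pads' length; the fingertips stand 19 mm ahead of it and the grasp point (between the pads) is the TCP (arm.tip_reach is the distance from the TCP to the fingertips, in m); z points along the fingers, y is the line along which they close (so a half turn about z gives the same grasp; the last joint's range is limited). The gripper opens to 92 mm and grips with 3 to 60 N. Pads are 19 mm wide; open, the fingers measure 130 mm over their backs; the gripper's body (75 mm by 190 mm) begins 47 mm behind the grasp point.
Start: joints at [1.193, 0.434, 0.025, 1.573, -0.012, 1.134, -0.075], TCP at [0.17, -0.602, 0.246] pointing down, gripper open.
Joint ranges: [-2.62, 2.62], [-0.44, 2.09], [-1.27, 1.32], [0.08, 2.57], [-1.32, 4.46], [0.12, 2], [-2.74, 2.74]. Speed limits (rad/s): [2.22, 2.22, 3.01, 3.01, 3.14, 3.14, 3.14].

### API

Orientations are given as a rotation vector (axis times angle).
In Python, from cell import arm gives the robot as it stands.
- The arm moves only by the tool arm_command, never from a script. Its argument "targets" is a list that holds one entry, the list of rows, each a list of 6 numbers: the shift along the tool's x, y, z in m, then the turn, a rotation vector about the tool's x, y, z in rad. A call has 1 to 10 rows; each row shifts and turns the commanded pose from where the row before left it, along the tool's axes as they then stand; what a row does not reach is not made up. A row lasts 1/8 s, in which the tool goes at most 62.5 mm and 10.7 degrees, less where a joint would pass 70% of its speed; a pose out of reach is approached as far as the arm can. A call with a gripper value outside its range is refused whole. "jaw" is the finger opening in m, from 0 to 0.0918, set as the call begins (left out, the last holds). The fingers move at their own pace and stop on an object; "newtons" is the grip in N (left out, the last holds). Time passes only in rows, so rows that do not move let the fingers close. It gives the time, the measured TCP pose, the force, the opening and the grip force at its end, in the units of the state.
- arm.observe(): the state, without advancing time (a new reading comes with each control period).
- arm.get_image(name): name is "scene" or "top"; returns a dict with "pixels" (480x640x3 uint8, red, green, blue), "z_map" (480x640 float32, m along the optical axis (not along the pixel's ray), 0 where there is no reading), "fx", "fy", "cx", "cy" (pixels), "xyz" and "rotation" of the camera in the world. Camera axes: x right, y down, z forward; pixel columns grow to the right and rows downward; lengths in m; the calibration is good to about 2 mm. A picture is of the moment at which its call begins.
- arm.sign_off(): hands the job in; it is judged then, once.
The state is a dict: "clock": time; "joints": joint angles; "dq": joint speeds; "joint_efforts": joint torques, N m; "position": TCP position; "ee_rot": TCP orientation; "force": force on the tool from outside, world axes, zero at the start; "ft_torque": the same for the moment, N m; "width": opening from 0.0 (shut) to 1.0 (fully open); "gripper_force": force on a finger pad.
Only numpy, scipy, OpenCV 4.12 (cv2) and the standard library are available. Lean on these libraries where they do the work, as an engineer would, in place of code of your own. Each camera call takes 0.05 s, during which the arm holds its last target. There are 200 camera calls.

### The job

Close the dough box for proving: press its lid fully home first, then snap the four clips down over the rim in opposite-corner order (any clip, then the one diagonally across from it, then the other two). Feel your way and never press harder than 25 N; leave everything else on the ledge alone.

Things in the scene. Friction and masses are not known exactly. Their poses are not given: they have to be found in the camera images.
- dough_box: Grey plastic dough box fixed to the ledge: tub 150 mm (its x) by 190 mm (its y), flat rim with its top 80 mm above the ledge, reaching 106 mm from the centre in x and 115 mm in y. Origin: centre of the underside. A white lid (148 x 188 mm) covers the mouth and only moves up and down. Tub, lid and clips together must never feel more than 25 N.
- boss (a point): Nominal centre of the round boss (50 mm across, 8 mm high) in the middle of the lid, where to press the lid: a point fixed to the tub, 94 mm above the ledge. The real boss top, with the lid home, is 0 to 12 mm HIGHER: the gasket differs each time and is not reported, so feel for it. Lid and all clips ride up with it.
- lid (a joint): Height of the lid above its fully home level (m): 0 = home, starts 0.006 to 0.011 (proud). A tight gasket: it takes about 12 N to push down, then meets home on firm rubber (gives about 1 mm per 12 N), and stays where it is left.
- clip_a (a joint): How far (rad) the clip at the box's (+x, +y) corner, opposite clip_c, is pressed. 0 = open, flap leaning outward, free end raised 0.7 rad (33 mm); 0.7 = down, level over the rim. pushing at press_a takes up to about 9 N, most near 0.35; past about 0.63 (free end 4 mm up) it snaps to 0.7 and stays; let go before that it springs open. At 0.7 it stops; lid and clip then give 1 mm per 12 N.
- press_a (a point): Where to press clip_a straight down: nominal top of the closed flap, 91 mm above the ledge, fixed to the tub; the real one is higher by those 0 to 12 mm. The clip is a steel flap 34 mm wide (box's y), 52 mm long, 4 mm thick, with an 24 mm lip bent down at its free end; its hinge is 26 mm from here towards the box's middle in x, axis along the box's y. Farther out the finger would jam on the lip.
- clip_b (a joint): How far (rad) the clip at the box's (+x, -y) corner, opposite clip_d, is pressed. 0 = open, flap leaning outward, free end raised 0.7 rad (33 mm); 0.7 = down, level over the rim. pushing at press_b takes up to about 9 N, most near 0.35; past about 0.63 (free end 4 mm up) it snaps to 0.7 and stays; let go before that it springs open. At 0.7 it stops; lid and clip then give 1 mm per 12 N.
- press_b (a point): Where to press clip_b straight down: nominal top of the closed flap, 91 mm above the ledge, fixed to the tub; the real one is higher by those 0 to 12 mm. The clip is a steel flap 34 mm wide (box's y), 52 mm long, 4 mm thick, with an 24 mm lip bent down at its free end; its hinge is 26 mm from here towards the box's middle in x, axis along the box's y. Farther out the finger would jam on the lip.
- clip_c (a joint): How far (rad) the clip at the box's (-x, -y) corner, opposite clip_a, is pressed. 0 = open, flap leaning outward, free end raised 0.7 rad (33 mm); 0.7 = down, level over the rim. pushing at press_c takes up to about 9 N, most near 0.35; past about 0.63 (free end 4 mm up) it snaps to 0.7 and stays; let go before that it springs open. At 0.7 it stops; lid and clip then give 1 mm per 12 N.
- press_c (a point): Where to press clip_c straight down: nominal top of the closed flap, 91 mm above the ledge, fixed to the tub; the real one is higher by those 0 to 12 mm. The clip is a steel flap 34 mm wide (box's y), 52 mm long, 4 mm thick, with an 24 mm lip bent down at its free end; its hinge is 26 mm from here towards the box's middle in x, axis along the box's y. Farther out the finger would jam on the lip.
- clip_d (a joint): How far (rad) the clip at the box's (-x, +y) corner, opposite clip_b, is pressed. 0 = open, flap leaning outward, free end raised 0.7 rad (33 mm); 0.7 = down, level over the rim. pushing at press_d takes up to about 9 N, most near 0.35; past about 0.63 (free end 4 mm up) it snaps to 0.7 and stays; let go before that it springs open. At 0.7 it stops; lid and clip then give 1 mm per 12 N.
- press_d (a point): Where to press clip_d straight down: nominal top of the closed flap, 91 mm above the ledge, fixed to the tub; the real one is higher by those 0 to 12 mm. The clip is a steel flap 34 mm wide (box's y), 52 mm long, 4 mm thick, with an 24 mm lip bent down at its free end; its hinge is 26 mm from here towards the box's middle in x, axis along the box's y. Farther out the finger would jam on the lip.
- tongs: Bystander, loose, to be left alone: stainless spring tongs, 240 mm long, lying on their side edges, 21 mm high. Origin: centre of its underside.
- garlic_keeper: Bystander, loose, to be left alone: cream ceramic round pot with a knobbed lid, 100 mm across, 112 mm high. Origin: centre of its underside.
- dough_pans: Bystander, loose, to be left alone: two nested round aluminium pans, 170 mm across, 55 mm high. Origin: centre of its underside.
- basting_brush: Bystander, loose, to be left alone: basting brush lying flat, 230 mm long, 36 mm wide, 12 mm high. Origin: centre of its underside.
- timer: Bystander, loose, to be left alone: round white timer dial, 72 mm across, 34 mm high. Origin: centre of its underside.
- oil_bottle: Bystander, loose, to be left alone: green glass oil bottle, 62 mm across, 220 mm high. Origin: centre of its underside.
- pepper_mill: Bystander, loose, to be left alone: wooden pepper mill, 56 mm across, 155 mm high. Origin: centre of its underside.

How it is judged:
By the outcome, as a careful person would: the job done as asked, in the order asked, and still so for the second after the job is handed in, with the robot touching nothing.
It also fails if it takes over 64 s, if anything falls off the work surface, if the arm or the gripper's body presses on something with over 40 N, if the wrist force passes 120 N, or if a joint passes its speed limit or range.

## Working session

There is one attempt and no reset: what is moved stays moved. The work goes in short steps, Python scripts to look and compute and a tool call to move; the robot and the scene stay as the last step left them, time stands still between calls to the robot, and variables do not carry over. Pictures are saved under pics/ and viewed, at most 10 in all, crops included, and the job is handed in when it is done.

Besides the shell and the picture viewer there is one more tool, called after "Emit:" as name(argument=value, ...) on one line, values as JSON. arm_command: Moves the arm, as the interface text tells. Its arguments: {"type":"object","properties":{"targets":{"type":"array","items":{"type":"array","items":{"type":"array","items":{"type":"number"}}}},"jaw":{"type":"number"},"newtons":{"type":"number"}},"required":["targets"]}

```bash
mkdir -p pics; python3 - <<'E'
from cell import arm
import cv2,numpy as np,pickle
for n in("scene","top"):
    d=arm.get_image(n); cv2.imwrite(f"pics/{n}0.png",d["pixels"][:,:,::-1]); pickle.dump(d,open(f"{n}0.pkl","wb"))
    print(n,d["xyz"],d["rotation"],d["fx"],d["cx"],d["cy"])
s=arm.observe();print(s)
E
```

```text
scene [1.30689164 0.20055842 1.02435403] [-1.55696382 -2.11144541  0.75561649] 440.3241345107302 319.93921433369206 234.89651238358186
top [ 0.3573936  -0.00391398  1.62870523] [-2.17530406  2.12867216 -0.15699934] 607.6700267137313 305.0787758707649 246.16034715573267
{'clock': 0.1, 'joints': array([ 1.19339952,  0.43520034,  0.02495877,  1.57400957, -0.0116139 ,
        1.13397921, -0.07509008]), 'dq': array([ 0.00116185, -0.00064436,  0.00091035, -0.00299916, -0.00060504,
        0.00087927,  0.00038175]), 'joint_efforts': array([ 2.72617581e-03, -6.69120669e+01,  9.87878367e-01, -3.15144432e+01,
       -6.04901905e-02,  3.72728601e-02,  7.39928601e-05]), 'position': array([ 0.16944173, -0.60114645,  0.24499269]), 'ee_rot': array([-3.11059208e+00, -4.30017946e-01,  4.88711057e-04]), 'force': array([ 0.18836251, -0.46331997,  0.6205415 ]), 'ft_torque': array([0.02503763, 0.01055521, 0.00863362]), 'gripper_force': 0.0, 'width': 1.002172010826017}
```

View pics/top0.png

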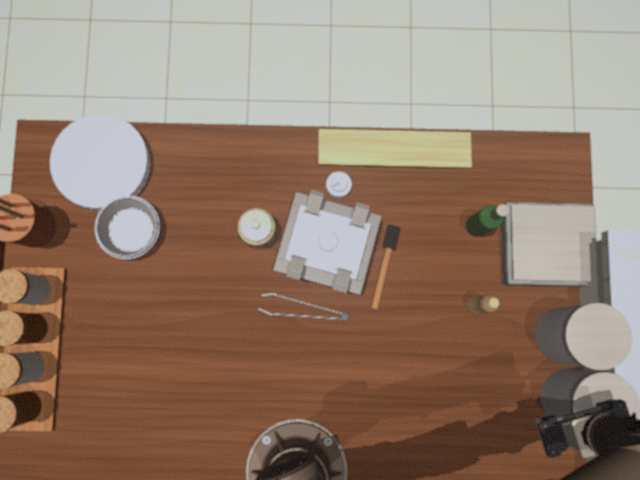

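View pics/scene0.png

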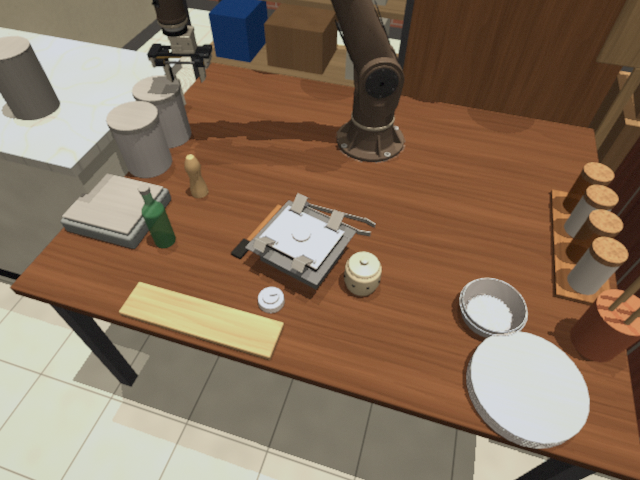

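The top view shows the box centred near (328,243), with its clips at (314,202), (360,213), (296,267) and (342,280). The box's x therefore runs roughly up/down the image. The garlic pot is at (257,227), the timer at (339,184), the brush at (385,265) and the tongs at (303,306).

```bash
cat >h.py <<'E'
import numpy as np,cv2
from scipy.spatial.transform import Rotation as R
def cloud(d):
    z=d["z_map"];v,u=np.mgrid[:480,:640]
    p=np.stack([(u-d["cx"])/d["fx"]*z,(v-d["cy"])/d["fy"]*z,z],-1)
    return p@R.from_rotvec(d["rotation"]).as_matrix().T+d["xyz"]
def px(d,P):
    q=(np.asarray(P)-d["xyz"])@R.from_rotvec(d["rotation"]).as_matrix()
    return [d["fx"]*q[0]/q[2]+d["cx"],d["fy"]*q[1]/q[2]+d["cy"]]
E
python3 - <<'E'
import pickle
from h import *
d=pickle.load(open("top0.pkl","rb"));P=cloud(d)
print("table z",np.median(P[300:400,150:220,2]))
roi=np.zeros((480,640),bool);roi[185:300,270:385]=1
print("lid z",[P[v,u,2].round(4) for v,u in((235,312),(250,345),(243,328),(225,340))])
hist=np.histogram(P[roi][:,2],np.arange(-.01,.15,.005));print(list(zip(hist[1].round(3),hist[0])))
m=roi&(P[...,2]>.07)&(P[...,2]<.088)
n,l,s,c=cv2.connectedComponentsWithStats(m.astype(np.uint8));k=1+s[1:,4].argmax();print(s[k],c[k])
q=P[l==k][:,:2].astype(np.float32)
r=cv2.minAreaRect(q*1000);print(r,cv2.boxPoints(r))
m2=roi&(P[...,2]>.107)
n,l,s,c=cv2.connectedComponentsWithStats(m2.astype(np.uint8))
for i in range(1,n):
    if s[i,4]>8:
        Q=P[l==i];print(s[i,4],c[i],Q.mean(0).round(3),Q.max(0).round(3),Q.min(0).round(3))
g=P[200:260,235:280];print("pot",[g[g[...,2]>.04][:,:2].min(0),g[g[...,2]>.04][:,:2].max(0)])
im=cv2.resize(d["pixels"][180:305,230:400],None,fx=4.5,fy=4.5,interpolation=2)
cv2.imwrite("pics/crop.png",im[:,:,::-1])
E
```

```text
table z -9.888475588359924e-06
lid z [np.float64(0.0988), np.float64(0.0989), np.float64(0.1037), np.float64(0.1041)]
[(np.float64(-0.01), np.int64(371)), (np.float64(-0.005), np.int64(1887)), (np.float64(0.0), np.int64(2151)), (np.float64(0.005), np.int64(622)), (np.float64(0.01), np.int64(183)), (np.float64(0.015), np.int64(99)), (np.float64(0.02), np.int64(69)), (np.float64(0.025), np.int64(87)), (np.float64(0.03), np.int64(61)), (np.float64(0.035), np.int64(17)), (np.float64(0.04), np.int64(6)), (np.float64(0.045), np.int64(2)), (np.float64(0.05), np.int64(5)), (np.float64(0.055), np.int64(5)), (np.float64(0.06), np.int64(8)), (np.float64(0.065), np.int64(8)), (np.float64(0.07), np.int64(160)), (np.float64(0.075), np.int64(970)), (np.float64(0.08), np.int64(1063)), (np.float64(0.085), np.int64(269)), (np.float64(0.09), np.int64(738)), (np.float64(0.095), np.int64(1896)), (np.float64(0.1), np.int64(1078)), (np.float64(0.105), np.int64(335)), (np.float64(0.11), np.int64(192)), (np.float64(0.115), np.int64(182)), (np.float64(0.12), np.int64(210)), (np.float64(0.125), np.int64(203)),
[... 419 characters left out ...]
 -0.009  0.141] [ 0.657 -0.054  0.107]
273 [360.59340659 213.66300366] [ 0.653 -0.149  0.129] [ 0.683 -0.004  1.629] [ 0.357 -0.171  0.107]
21 [322.04761905 243.66666667] [ 0.578 -0.054  0.11 ] [ 0.589 -0.046  0.116] [ 0.569 -0.064  0.107]
16 [335.0625 242.125 ] [ 0.582 -0.087  0.11 ] [ 0.593 -0.077  0.115] [ 0.575 -0.092  0.107]
18 [330.05555556 246.77777778] [ 0.57  -0.074  0.109] [ 0.578 -0.066  0.114] [ 0.562 -0.084  0.107]
263 [295.58174905 268.52091255] [0.511 0.011 0.13 ] [0.54  0.032 1.629] [ 0.357 -0.009  0.107]
272 [342.14705882 281.36764706] [ 0.481 -0.104  0.14 ] [ 0.513 -0.004  1.629] [ 0.357 -0.133  0.107]
pot [array([ 0.3573936 , -0.00391398]), array([0.67021804, 0.16334745])]
```

View pics/crop.png

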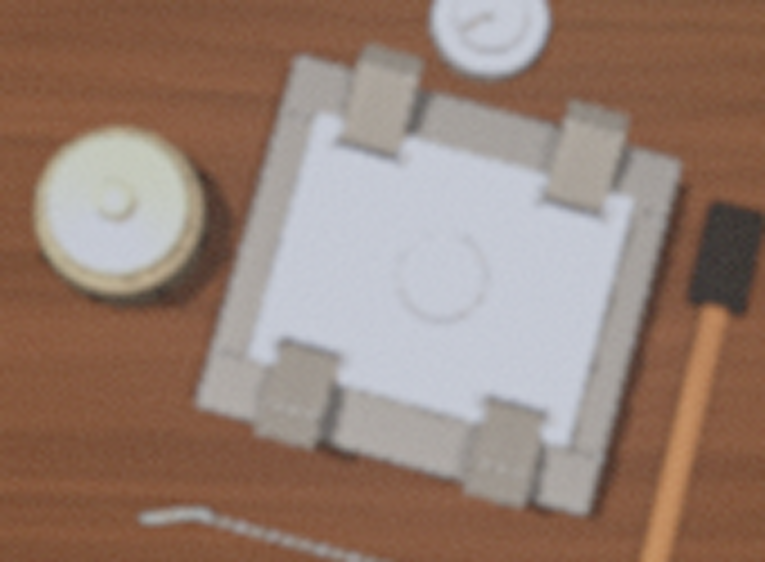

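The crop shows the rim corners at (296,57), (680,160), (590,515) and (198,407). The clips' inner (hinge) edges are near (372,150), (577,206), (310,345) and (517,405), and the boss is at (442,278).

```bash
python3 - <<'E'
import pickle
from h import *
d=pickle.load(open("top0.pkl","rb"));M=R.from_rotvec(d["rotation"]).as_matrix()
def ray(c,z):
    u,v=c[0]/4.5+229.6,c[1]/4.5+179.6
    r=M@[(u-d["cx"])/d["fx"],(v-d["cy"])/d["fy"],1];return (d["xyz"]+r*(z-d["xyz"][2])/r[2])[:2]
K=np.array([ray(c,.08) for c in((296,57),(680,160),(590,515),(198,407))])
print(K.round(4),np.linalg.norm(K-np.roll(K,1,0),axis=1).round(4))
c=K.mean(0);a=K[0]+K[1]-K[2]-K[3];b=K[0]+K[3]-K[1]-K[2]
ya=np.arctan2(a[1],a[0]);yb=np.arctan2(-b[0],b[1]);print("centre",c,"yaw",ya,yb)
yaw=(ya+yb)/2;B=np.array([[np.cos(yaw),-np.sin(yaw)],[np.sin(yaw),np.cos(yaw)]])
print("boss",ray((442,278),.105),"box:",(ray((442,278),.105)-c)@B)
for h in((372,150),(577,206),(310,345),(517,405)):print("hinge",((ray(h,.1)-c)@B).round(4))
P=cloud(d);roi=np.zeros((480,640),bool);roi[185:300,270:385]=1
m=roi&(P[...,2]>.109)&(P[...,2]<.16)
n,l,s,cc=cv2.connectedComponentsWithStats(m.astype(np.uint8))
for i in range(1,n):
    if s[i,4]>100:
        Q=P[l==i];q=(Q[:,:2]-c)@B;r=cv2.minAreaRect((q*1000).astype(np.float32))
        f=np.polyfit(q[:,0],Q[:,2],1);lo,hi=np.percentile(q,[2,98],axis=0)
        print(q.mean(0).round(4),lo.round(4),hi.round(4),r,"slope",f)
m=roi&(P[...,2]>.09)&(P[...,2]<.105);q=(P[m][:,:2]-c)@B;print("lid",np.percentile(q,[1,99],axis=0))
lid=P[(np.abs((P[...,:2]-c)@B)<[.045,.06]).all(-1)&roi];r=np.linalg.norm((lid[:,:2]-c)@B,axis=1)
print("boss z",np.median(lid[r<.018,2]),"lid z",np.median(lid[r>.032,2]))
E
```

```text
[[ 0.7159  0.0168]
 [ 0.6603 -0.2059]
 [ 0.4547 -0.1557]
 [ 0.5112  0.0678]] [0.2109 0.2296 0.2116 0.2305]
centre [ 0.5855043 -0.0692611] yaw -0.24173542066373155 -0.24620273968532408
boss [ 0.58469216 -0.06871548] box: [-0.00091989  0.00033328]
hinge [0.0605 0.0577]
hinge [ 0.06  -0.063]
hinge [-0.0566  0.0622]
hinge [-0.0588 -0.0589]
[0.0886 0.0587] [0.0661 0.0423] [0.1133 0.0748] ((88.56998443603516, 58.62079620361328), (33.631710052490234, 52.08285903930664), 89.47340393066406) slope [0.34726697 0.09282852]
[ 0.0869 -0.0611] [ 0.0634 -0.0776] [ 0.1118 -0.045 ] ((87.85538482666016, -61.2640495300293), (33.856048583984375, 54.83502197265625), 89.3065185546875) slope [0.32654527 0.09525795]
[-0.0917  0.06  ] [-0.1136  0.0442] [-0.0665  0.0766] ((-88.02169799804688, 60.351322174072266), (33.24616622924805, 53.540016174316406), 88.92039489746094) slope [-0.27977153  0.09874413]
[-0.0933 -0.0593] [-0.1148 -0.0758] [-0.0689 -0.0433] ((-90.73018646240234, -59.450347900390625), (33.73653793334961, 49.81491470336914), 88.66938018798828) slope [-0.25194976  0.10059957]
lid [[-0.07268449 -0.09285476]
 [ 0.07131623  0.09300632]]
boss z 0.1054881978802098 lid z 0.09776073298069177
```

Emit:
arm_command(targets=[[[0, 0, 0, 0, 0, 0.173], [0, 0, 0, 0, 0, 0.173], [0, 0, 0, 0, 0, 0.173], [0.023, -0.051, 0, 0, 0, 0], [0.023, -0.051, 0, 0, 0, 0], [0.023, -0.051, 0, 0, 0, 0], [0.023, -0.051, 0, 0, 0, 0], [0.023, -0.051, 0, 0, 0, 0], [0.023, -0.051, 0, 0, 0, 0], [0.023, -0.051, 0, 0, 0, 0]]], jaw=0, newtons=20)

```text
clock: 1.35
position: [0.4129, -0.2925, 0.2456]
ee_rot: [3.118, -0.383, -0.0]
force: [-0.3, 0.2, 0.1]
width: 0.01
gripper_force: 0.0
```

Emit:
arm_command(targets=[[[0.023, -0.051, 0, 0, 0, 0], [0.023, -0.051, 0, 0, 0, 0], [0.023, -0.051, 0, 0, 0, 0], [0.023, -0.051, 0, 0, 0, 0], [0, 0, 0, 0, 0, 0]]])

```text
clock: 1.98
position: [0.5528, -0.1131, 0.2452]
ee_rot: [-3.117, 0.371, 0.0]
force: [-0.7, -0.8, 0.1]
width: 0.003
gripper_force: 0.0
```

```bash
cat >e.py <<'E'
import sys
from h import *
from cell import arm
s=arm.observe();bx,by=map(float,sys.argv[1:3]) # target in box frame
yaw=-.244;X=np.array([np.cos(yaw),np.sin(yaw)]);Y=np.array([-X[1],X[0]])
t=np.array([.5855,-.0693])+bx*X+by*Y
T=R.from_rotvec(s["ee_rot"]).as_matrix();p=s["position"]
D=R.from_matrix(np.c_[np.r_[X,0],np.r_[-Y,0],[0,0,-1]])
print("t",s["clock"],"pos",p.round(4),"tip z",(p[2]-arm.tip_reach).round(4),"tool shift",(T.T@np.r_[t-p[:2],0]).round(4),"turn",(R.from_matrix(T).inv()*D).as_rotvec().round(4),"F",s["force"].round(2),"q",s["joints"].round(2),s["width"])
E
python3 e.py 0 0
```

```text
t 1.975 pos [ 0.5528 -0.1131  0.2452] tip z 0.2262 tool shift [ 0.0215 -0.0503  0.0001] turn [-0.0025  0.0004  0.0074] F [-0.75 -0.75  0.08] q [ 0.2   0.34 -0.13  1.72  0.05  1.08 -1.74] 0.002884101005035057
```

Emit:
arm_command(targets=[[[0.0215, -0.05, 0, 0, 0, 0.007], [0, 0, 0.05, 0, 0, 0], [0, 0, 0.04, 0, 0, 0], [0, 0, 0.02, 0, 0, 0], [0, 0, 0, 0, 0, 0]]])

```text
clock: 2.6
position: [0.582, -0.076, 0.134]
ee_rot: [3.116, -0.395, -0.006]
force: [-0.0, -0.1, 0.3]
width: 0.004
gripper_force: 0.0
```

```bash
python3 e.py 0 0
```

```text
t 2.6 pos [ 0.582 -0.076  0.134] tip z 0.115 tool shift [ 0.0017 -0.0074 -0.    ] turn [ 0.0013  0.0039 -0.0082] F [-0.   -0.11  0.31] q [ 0.13  0.49 -0.13  1.78  0.08  0.87 -1.86] 0.003728071397698773
```

Emit:
arm_command(targets=[[[0.0015, -0.007, 0, 0, 0, 0], [0, 0, 0.003, 0, 0, 0], [0, 0, 0.002, 0, 0, 0], [0, 0, 0.002, 0, 0, 0], [0, 0, 0.001, 0, 0, 0], [0, 0, 0.001, 0, 0, 0], [0, 0, 0, 0, 0, 0]]])

```text
clock: 3.48
position: [0.5869, -0.0687, 0.1266]
ee_rot: [3.117, -0.394, -0.0]
force: [0.6, -0.6, -0.4]
width: 0.002
gripper_force: 0.0
```

```bash
python3 e.py 0 0
```

```text
t 3.475 pos [ 0.5869 -0.0687  0.1266] tip z 0.1076 tool shift [-0.0012  0.0009  0.    ] turn [ 0.0001  0.0001 -0.0073] F [ 0.56 -0.59 -0.36] q [ 0.12  0.51 -0.13  1.78  0.08  0.86 -1.87] 0.0021433551110450364
```

Emit:
arm_command(targets=[[[0, 0, 0.001, 0, 0, 0], [0, 0, 0.001, 0, 0, 0], [0, 0, 0.001, 0, 0, 0], [0, 0, 0, 0, 0, 0]]])

```text
clock: 3.98
position: [0.587, -0.0687, 0.1243]
ee_rot: [3.117, -0.394, 0.001]
force: [-1.7, -0.1, 6.8]
width: 0.006
gripper_force: 3.3
```

Emit:
arm_command(targets=[[[0, 0, 0.001, 0, 0, 0], [0, 0, 0.001, 0, 0, 0], [0, 0, 0, 0, 0, 0]]])

```text
clock: 4.35
position: [0.587, -0.0687, 0.1227]
ee_rot: [3.117, -0.394, 0.001]
force: [-3.8, 1.1, 10.5]
width: 0.007
gripper_force: 5.5
```

Emit:
arm_command(targets=[[[0, 0, 0.001, 0, 0, 0], [0, 0, 0.001, 0, 0, 0], [0, 0, 0, 0, 0, 0]]])

```text
clock: 4.72
position: [0.587, -0.0687, 0.1207]
ee_rot: [3.117, -0.394, 0.001]
force: [-4.4, 0.1, 11.7]
width: 0.001
gripper_force: 5.6
```

Emit:
arm_command(targets=[[[0, 0, 0.001, 0, 0, 0], [0, 0, 0.001, 0, 0, 0], [0, 0, 0, 0, 0, 0]]])

```text
clock: 5.1
position: [0.587, -0.0687, 0.1188]
ee_rot: [3.117, -0.394, 0.001]
force: [-3.3, 1.0, 10.9]
width: 0.01
gripper_force: 5.6
```

Emit:
arm_command(targets=[[[0, 0, 0.001, 0, 0, 0], [0, 0, 0, 0, 0, 0]]])

```text
clock: 5.35
position: [0.587, -0.0687, 0.1178]
ee_rot: [3.117, -0.394, 0.001]
force: [-3.6, 0.8, 11.8]
width: 0.004
gripper_force: 5.7
```

Emit:
arm_command(targets=[[[0, 0, 0.0007, 0, 0, 0], [0, 0, 0, 0, 0, 0]]])

```text
clock: 5.6
position: [0.587, -0.0687, 0.1174]
ee_rot: [3.117, -0.394, 0.001]
force: [-5.0, -0.3, 14.8]
width: 0.009
gripper_force: 7.5
```

Emit:
arm_command(targets=[[[0, 0, 0.0007, 0, 0, 0], [0, 0, 0, 0, 0, 0]]])

```text
clock: 5.85
position: [0.5871, -0.0687, 0.1171]
ee_rot: [3.117, -0.394, 0.002]
force: [-6.5, 1.0, 17.5]
width: 0.009
gripper_force: 9.3
```

Emit:
arm_command(targets=[[[0, 0, 0.0004, 0, 0, 0], [0, 0, 0, 0, 0, 0]]])

```text
clock: 6.1
position: [0.5871, -0.0687, 0.1169]
ee_rot: [3.117, -0.394, 0.002]
force: [-6.4, -0.0, 19.7]
width: 0.004
gripper_force: 10.3
```

Emit:
arm_command(targets=[[[0, 0, -0.002, 0, 0, 0], [0, 0, -0.02, 0, 0, 0], [0, 0, -0.04, 0, 0, 0], [0, 0, -0.01, 0, 0, 0], [0.045, -0.03, 0, 0, 0, -0.006], [0.037, -0.03, 0, 0, 0, 0], [0, 0, 0, 0, 0, 0]]])

```text
clock: 6.98
position: [0.683, -0.0276, 0.1854]
ee_rot: [-3.117, 0.379, 0.001]
force: [-0.3, 0.2, 0.2]
width: 0.008
gripper_force: 0.0
```

```bash
python3 e.py .083 .0595; python3 - <<'E'
from cell import arm
import pickle
from h import *
d=arm.get_image("top");P=cloud(d);yaw=-.244;c=[.5855,-.0693]
B=np.array([[np.cos(yaw),-np.sin(yaw)],[np.sin(yaw),np.cos(yaw)]]);q=(P[...,:2]-c)@B
r=np.linalg.norm(q,axis=-1);print("boss",np.median(P[r<.018][:,2]),"lid",np.median(P[(r>.032)&(np.abs(q)<.045).all(-1)&(q[...,0]<0)][:,2]))
E
```

```text
t 6.975 pos [ 0.683  -0.0276  0.1854] tip z 0.1664 tool shift [-0.0016  0.0045 -0.    ] turn [-0.0017  0.0006  0.002 ] F [-0.31  0.2   0.16] q [ 0.04  0.58 -0.13  1.48  0.08  1.09 -1.91] 0.007885480755177893
boss 0.6329621519080582 lid 0.6514950362889911
```

Emit:
arm_command(targets=[[[-0.0015, 0.0045, 0, 0, 0, 0], [0, 0, 0.015, 0, 0, 0], [0, 0, 0.015, 0, 0, 0], [0, 0, 0.006, 0, 0, 0], [0, 0, 0, 0, 0, 0]]])

```text
clock: 7.65
position: [0.6781, -0.0347, 0.1501]
ee_rot: [3.118, -0.384, -0.002]
force: [-0.1, -0.2, -0.3]
width: 0.01
gripper_force: 0.0
```

```bash
python3 e.py .083 .0595
```

```text
t 7.65 pos [ 0.6781 -0.0347  0.1501] tip z 0.1311 tool shift [ 0.0015 -0.0036 -0.    ] turn [ 0.0003  0.0013 -0.0012] F [-0.05 -0.23 -0.27] q [ 0.05  0.61 -0.12  1.53  0.08  1.01 -1.91] 0.00974536129923879
```

Emit:
arm_command(targets=[[[0.0015, -0.0035, 0, 0, 0, 0], [0, 0, 0.003, 0, 0, 0], [0, 0, 0.003, 0, 0, 0], [0, 0, 0.003, 0, 0, 0], [0, 0, 0.002, 0, 0, 0], [0, 0, 0, 0, 0, 0]]])

```text
clock: 8.4
position: [0.681, -0.0317, 0.14]
ee_rot: [-3.118, 0.384, -0.001]
force: [0.1, -0.2, 2.4]
width: 0.004
gripper_force: 1.2
```

Emit:
arm_command(targets=[[[0, 0, 0.002, 0, 0, 0], [0, 0, 0.002, 0, 0, 0], [0, 0, 0.002, 0, 0, 0], [0, 0, 0, 0, 0, 0]]])

```text
clock: 8.9
position: [0.6815, -0.0317, 0.1344]
ee_rot: [-3.118, 0.384, -0.002]
force: [-1.0, -0.1, 5.9]
width: 0.006
gripper_force: 2.5
```

```bash
python3 e.py .083 .0595
```

```text
t 8.9 pos [ 0.6815 -0.0317  0.1344] tip z 0.1154 tool shift [-0.001   0.0002 -0.    ] turn [-0.0003 -0.0014 -0.0014] F [-1.01 -0.08  5.94] q [ 0.05  0.63 -0.12  1.53  0.09  0.98 -1.92] 0.005546361539006475
```

Emit:
arm_command(targets=[[[-0.001, 0, 0.002, 0, 0, 0], [0, 0, 0.002, 0, 0, 0], [0, 0, 0.002, 0, 0, 0], [0, 0, 0.002, 0, 0, 0], [0, 0, 0.002, 0, 0, 0], [0, 0, 0, 0, 0, 0]]])

```text
clock: 9.65
position: [0.6818, -0.0316, 0.1253]
ee_rot: [-3.118, 0.385, -0.007]
force: [2.5, -0.1, 8.7]
width: 0.007
gripper_force: 3.5
```

Emit:
arm_command(targets=[[[0, 0, 0.0015, 0, 0, 0], [0, 0, 0.0015, 0, 0, 0], [0, 0, 0.001, 0, 0, 0], [0, 0, 0, 0, 0, 0]]])

```text
clock: 10.15
position: [0.681, -0.0316, 0.1205]
ee_rot: [-3.118, 0.385, -0.004]
force: [2.1, -1.1, 4.2]
width: 0.003
gripper_force: 2.2
```

Emit:
arm_command(targets=[[[0, 0, 0.001, 0, 0, 0], [0, 0, 0.001, 0, 0, 0], [0, 0, 0, 0, 0, 0]]])

```text
clock: 10.52
position: [0.6787, -0.0314, 0.1169]
ee_rot: [3.118, -0.384, -0.004]
force: [1.1, -0.9, 0.5]
width: 0.005
gripper_force: 0.0
```

Emit:
arm_command(targets=[[[0, 0, 0.001, 0, 0, 0], [0, 0, 0.001, 0, 0, 0], [0, 0, 0, 0, 0, 0]]])

```text
clock: 10.9
position: [0.6797, -0.0314, 0.1157]
ee_rot: [3.118, -0.384, -0.001]
force: [0.3, -0.3, 0.5]
width: 0.006
gripper_force: 0.1
```

Emit:
arm_command(targets=[[[0, 0, 0.0008, 0, 0, 0], [0, 0, 0, 0, 0, 0]]])

```text
clock: 11.15
position: [0.6799, -0.0315, 0.1153]
ee_rot: [3.118, -0.384, 0.0]
force: [-2.5, -0.6, 2.2]
width: 0.005
gripper_force: 1.2
```

Emit:
arm_command(targets=[[[0, 0, 0.0008, 0, 0, 0], [0, 0, 0, 0, 0, 0]]])

```text
clock: 11.4
position: [0.68, -0.0315, 0.1147]
ee_rot: [3.118, -0.384, 0.0]
force: [-1.2, 0.0, 5.0]
width: 0.006
gripper_force: 2.6
```

Emit:
arm_command(targets=[[[0, 0, -0.01, 0, 0, 0], [0, 0, -0.03, 0, 0, 0], [0, 0, -0.03, 0, 0, 0], [-0.04, 0.03, 0, 0, 0, 0], [-0.044, 0.03, 0, 0, 0, 0], [-0.044, 0.03, 0, 0, 0, 0], [-0.036, 0.029, 0, 0, 0, 0], [0, 0, 0, 0, 0, 0], [0, 0, 0, 0, 0, 0], [0, 0, 0, 0, 0, 0]]])

```text
clock: 12.65
position: [0.4931, -0.1064, 0.1845]
ee_rot: [-3.118, 0.382, -0.001]
force: [-0.4, 0.3, -1.0]
width: 0.005
gripper_force: 0.0
```

```bash
python3 e.py -.083 -.0595; python3 - <<'E'
from cell import arm
from h import *
d=arm.get_image("scene");cv2.imwrite("pics/s1.png",cv2.resize(d["pixels"][170:310,210:400],None,fx=4,fy=4,interpolation=2)[:,:,::-1])
E
```

```text
t 12.65 pos [ 0.4931 -0.1064  0.1845] tip z 0.1655 tool shift [-0.0023  0.0012 -0.    ] turn [-0.0005 -0.0008 -0.0001] F [-0.36  0.34 -1.04] q [ 0.22  0.31 -0.14  1.93  0.06  0.9  -1.77] 0.004894694599529882
```

View pics/s1.png

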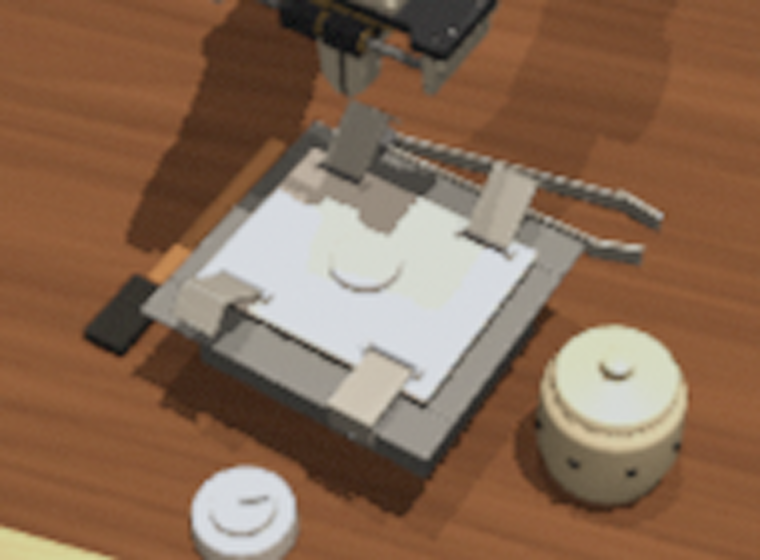

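Clip a at crop (370,390) is now flat. Clips b (215,295), c (360,140) and d (500,205) are still open, and the fingers are above c.

Emit:
arm_command(targets=[[[-0.002, 0.001, 0.015, 0, 0, 0], [0, 0, 0.015, 0, 0, 0], [0, 0, 0.006, 0, 0, 0], [0, 0, 0.003, 0, 0, 0], [0, 0, 0.003, 0, 0, 0], [0, 0, 0.003, 0, 0, 0], [0, 0, 0.002, 0, 0, 0], [0, 0, 0, 0, 0, 0]]])

```text
clock: 13.7
position: [0.49, -0.1076, 0.1376]
ee_rot: [3.118, -0.384, 0.001]
force: [-0.0, -0.1, 2.6]
width: 0.005
gripper_force: 1.4
```

```bash
python3 e.py -.083 -.0595
```

```text
t 13.7 pos [ 0.49   -0.1076  0.1376] tip z 0.1186 tool shift [ 0.0004 -0.0007  0.    ] turn [-0.     -0.0007 -0.0013] F [-0.04 -0.12  2.59] q [ 0.22  0.37 -0.14  1.99  0.07  0.79 -1.78] 0.005458502498949976
```

Emit:
arm_command(targets=[[[0, 0, 0.002, 0, 0, 0], [0, 0, 0.002, 0, 0, 0], [0, 0, 0.002, 0, 0, 0], [0, 0, 0.002, 0, 0, 0], [0, 0, 0.002, 0, 0, 0], [0, 0, 0, 0, 0, 0]]])

```text
clock: 14.45
position: [0.4897, -0.1075, 0.1276]
ee_rot: [3.118, -0.384, 0.0]
force: [-1.7, 0.3, 9.2]
width: 0.004
gripper_force: 3.7
```

Emit:
arm_command(targets=[[[0, 0, 0.002, 0, 0, 0], [0, 0, 0.002, 0, 0, 0], [0, 0, 0.0015, 0, 0, 0], [0, 0, 0.0015, 0, 0, 0], [0, 0, 0.0015, 0, 0, 0], [0, 0, 0, 0, 0, 0]]])

```text
clock: 15.2
position: [0.4893, -0.1074, 0.1185]
ee_rot: [-3.118, 0.384, 0.002]
force: [-0.7, 0.4, 1.7]
width: 0.005
gripper_force: 0.6
```

Emit:
arm_command(targets=[[[0, 0, 0.0015, 0, 0, 0], [0, 0, 0.001, 0, 0, 0], [0, 0, 0, 0, 0, 0]]])

```text
clock: 15.58
position: [0.4897, -0.1076, 0.1161]
ee_rot: [3.118, -0.384, -0.0]
force: [0.0, -0.8, -0.3]
width: 0.006
gripper_force: 0.0
```

```bash
python3 e.py -.083 -.0595
```

```text
t 15.575 pos [ 0.4897 -0.1076  0.1161] tip z 0.0971 tool shift [ 0.0007 -0.0008 -0.    ] turn [ 0.0001  0.0002 -0.0013] F [ 0.02 -0.75 -0.28] q [ 0.21  0.4  -0.14  2.01  0.08  0.74 -1.79] 0.005821159264971896
```

Snapped, so feel the stop. Next is clip b, a shift of +166 mm along tool x.

Emit:
arm_command(targets=[[[0, 0, 0.0009, 0, 0, 0], [0, 0, 0.0008, 0, 0, 0], [0, 0, 0, 0, 0, 0]]])

```text
clock: 15.95
position: [0.4898, -0.1076, 0.1148]
ee_rot: [3.118, -0.385, 0.0]
force: [-0.9, -0.6, 4.0]
width: 0.005
gripper_force: 2.1
```

Emit:
arm_command(targets=[[[0, 0, -0.01, 0, 0, 0], [0, 0, -0.03, 0, 0, 0], [0, 0, -0.03, 0, 0, 0], [0.04, 0, 0, 0, 0, 0], [0.045, 0, 0, 0, 0, 0], [0.045, 0, 0, 0, 0, 0], [0.036, -0.001, 0, 0, 0, 0], [0, 0, 0, 0, 0, 0], [0, 0, 0, 0, 0, 0], [0, 0, 0, 0, 0, 0]]])

```text
clock: 17.2
position: [0.6501, -0.1467, 0.185]
ee_rot: [3.118, -0.384, -0.001]
force: [0.3, 0.4, 0.6]
width: 0.002
gripper_force: 0.0
```

```bash
python3 e.py .083 -.060
```

```text
t 17.2 pos [ 0.6501 -0.1467  0.185 ] tip z 0.166 tool shift [ 0.0017  0.0005 -0.    ] turn [ 0.0001  0.0004 -0.0011] F [0.31 0.37 0.56] q [ 0.21  0.56 -0.11  1.53  0.07  1.06 -1.73] 0.002135821166000887
```

Emit:
arm_command(targets=[[[0.001, 0, 0.015, 0, 0, 0], [0, 0, 0.015, 0, 0, 0], [0, 0, 0.006, 0, 0, 0], [0, 0, 0.003, 0, 0, 0], [0, 0, 0.003, 0, 0, 0], [0, 0, 0.003, 0, 0, 0], [0, 0, 0.002, 0, 0, 0], [0, 0, 0, 0, 0, 0]]])

```text
clock: 18.2
position: [0.6523, -0.1471, 0.138]
ee_rot: [3.118, -0.384, 0.001]
force: [-0.9, -0.5, 3.4]
width: 0.004
gripper_force: 1.8
```

Emit:
arm_command(targets=[[[0, 0, 0.002, 0, 0, 0], [0, 0, 0.002, 0, 0, 0], [0, 0, 0.002, 0, 0, 0], [0, 0, 0.002, 0, 0, 0], [0, 0, 0.002, 0, 0, 0], [0, 0, 0, 0, 0, 0]]])

```text
clock: 18.95
position: [0.6535, -0.1474, 0.1289]
ee_rot: [3.118, -0.385, 0.006]
force: [0.9, 0.2, 7.5]
width: 0.007
gripper_force: 3.3
```

Emit:
arm_command(targets=[[[0, 0, 0.002, 0, 0, 0], [0, 0, 0.002, 0, 0, 0], [0, 0, 0.0015, 0, 0, 0], [0, 0, 0.0015, 0, 0, 0], [0, 0, 0.0015, 0, 0, 0], [0, 0, 0, 0, 0, 0]]])

```text
clock: 19.7
position: [0.6521, -0.1471, 0.1191]
ee_rot: [-3.118, 0.384, -0.0]
force: [1.0, 1.0, 1.8]
width: 0.009
gripper_force: 1.0
```

Emit:
arm_command(targets=[[[0, 0, 0.0015, 0, 0, 0], [0, 0, 0.001, 0, 0, 0], [0, 0, 0, 0, 0, 0]]])

```text
clock: 20.08
position: [0.6513, -0.1471, 0.116]
ee_rot: [3.118, -0.384, -0.002]
force: [-0.0, 0.2, 0.2]
width: 0.006
gripper_force: 0.0
```

```bash
python3 e.py .083 -.060
```

```text
t 20.075 pos [ 0.6513 -0.1471  0.116 ] tip z 0.097 tool shift [ 0.0003  0.0005 -0.    ] turn [ 0.0002  0.0015 -0.0013] F [-0.04  0.21  0.24] q [ 0.21  0.63 -0.11  1.59  0.08  0.93 -1.74] 0.005784273821465641
```

Emit:
arm_command(targets=[[[0, 0, 0.0009, 0, 0, 0], [0, 0, 0.0008, 0, 0, 0], [0, 0, 0, 0, 0, 0]]])

```text
clock: 20.45
position: [0.6519, -0.147, 0.1151]
ee_rot: [-3.118, 0.384, 0.0]
force: [-1.5, -0.4, 2.8]
width: 0.008
gripper_force: 1.5
```

Emit:
arm_command(targets=[[[0, 0, -0.01, 0, 0, 0], [0, 0, -0.03, 0, 0, 0], [0, 0, -0.03, 0, 0, 0], [-0.04, -0.03, 0, 0, 0, 0], [-0.045, -0.03, 0, 0, 0, 0], [-0.045, -0.03, 0, 0, 0, 0], [-0.036, -0.03, 0, 0, 0, 0], [0, 0, 0, 0, 0, 0], [0, 0, 0, 0, 0, 0], [0, 0, 0, 0, 0, 0]]])

```text
clock: 21.7
position: [0.5209, 0.0084, 0.1851]
ee_rot: [3.117, -0.387, 0.001]
force: [0.2, -0.5, 0.4]
width: 0.005
gripper_force: 0.0
```

```bash
python3 e.py -.083 .060
```

```text
t 21.7 pos [0.5209 0.0084 0.1851] tip z 0.1661 tool shift [-0.0015 -0.0002 -0.    ] turn [ 0.0002 -0.0007 -0.0032] F [ 0.2  -0.51  0.41] q [ 0.01  0.34 -0.17  1.89  0.07  0.92 -2.01] 0.004634531632576421
```

Emit:
arm_command(targets=[[[-0.001, 0, 0.015, 0, 0, 0], [0, 0, 0.015, 0, 0, 0], [0, 0, 0.006, 0, 0, 0], [0, 0, 0.003, 0, 0, 0], [0, 0, 0.003, 0, 0, 0], [0, 0, 0.003, 0, 0, 0], [0, 0, 0.002, 0, 0, 0], [0, 0, 0, 0, 0, 0]]])

```text
clock: 22.7
position: [0.5194, 0.0099, 0.1382]
ee_rot: [-3.118, 0.384, -0.001]
force: [0.8, -0.3, 2.7]
width: 0.003
gripper_force: 1.4
```

Emit:
arm_command(targets=[[[0, 0, 0.002, 0, 0, 0], [0, 0, 0.002, 0, 0, 0], [0, 0, 0.002, 0, 0, 0], [0, 0, 0.002, 0, 0, 0], [0, 0, 0.002, 0, 0, 0], [0, 0, 0, 0, 0, 0]]])

```text
clock: 23.45
position: [0.5192, 0.01, 0.1282]
ee_rot: [-3.118, 0.384, -0.0]
force: [-1.7, 1.1, 8.6]
width: 0.004
gripper_force: 3.6
```

Emit:
arm_command(targets=[[[0, 0, 0.002, 0, 0, 0], [0, 0, 0.002, 0, 0, 0], [0, 0, 0.0015, 0, 0, 0], [0, 0, 0.0015, 0, 0, 0], [0, 0, 0.0015, 0, 0, 0], [0, 0, 0, 0, 0, 0]]])

```text
clock: 24.2
position: [0.5185, 0.0099, 0.1191]
ee_rot: [3.118, -0.384, -0.002]
force: [-0.6, 1.0, 2.3]
width: 0.007
gripper_force: 1.0
```

Emit:
arm_command(targets=[[[0, 0, 0.0015, 0, 0, 0], [0, 0, 0.001, 0, 0, 0], [0, 0, 0, 0, 0, 0]]])

```text
clock: 24.58
position: [0.5191, 0.0097, 0.1167]
ee_rot: [3.118, -0.385, -0.0]
force: [0.6, -0.8, -1.0]
width: 0.003
gripper_force: 0.0
```

Emit:
arm_command(targets=[[[0, 0, 0.0009, 0, 0, 0], [0, 0, 0.0008, 0, 0, 0], [0, 0, 0, 0, 0, 0]]])

```text
clock: 24.95
position: [0.5192, 0.0098, 0.1153]
ee_rot: [-3.118, 0.384, -0.0]
force: [-1.0, -0.4, 2.6]
width: 0.008
gripper_force: 0.9
```

Emit:
arm_command(targets=[[[0, 0, -0.01, 0, 0, 0], [0, 0, -0.04, 0, 0, 0], [0, 0, -0.05, 0, 0, 0], [0, 0, -0.03, 0, 0, 0], [0, 0.05, 0, 0, 0, 0], [-0.03, 0.05, 0, 0, 0, 0], [-0.03, 0.05, 0, 0, 0, 0], [0, 0.05, 0, 0, 0, 0], [0, 0.05, 0, 0, 0, 0], [0, 0.03, 0, 0, 0, 0]]])

```text
clock: 26.2
position: [0.3919, -0.2496, 0.2461]
ee_rot: [3.117, -0.388, 0.002]
force: [-0.1, 0.5, -0.6]
width: 0.007
gripper_force: 0.0
```

Emit:
arm_command(targets=[[[0, 0, 0, 0, 0, 0], [0, 0, 0, 0, 0, 0], [0, 0, 0, 0, 0, 0]]])

```text
clock: 26.58
position: [0.3933, -0.2461, 0.2454]
ee_rot: [-3.118, 0.381, -0.0]
force: [-0.4, 0.0, 0.0]
width: 0.006
gripper_force: 0.0
```

```bash
python3 - <<'E'
from cell import arm
from h import *
d=arm.get_image("top");P=cloud(d);yaw=-.244;c=[.5855,-.0693]
B=np.array([[np.cos(yaw),-np.sin(yaw)],[np.sin(yaw),np.cos(yaw)]]);q=(P[...,:2]-c)@B;z=P[...,2]
f=lambda x,y,r:np.median(z[(np.linalg.norm(q-[x,y],axis=-1)<r)&(z>.05)]).round(4)
print("boss",f(0,0,.018),"lid",f(0,.05,.02),"clips inner/outer",[(f(sx*.075,sy*.06,.007),f(sx*.1,sy*.06,.007)) for sx,sy in((1,1),(1,-1),(-1,-1),(-1,1))])
d=arm.get_image("scene");cv2.imwrite("pics/s2.png",cv2.resize(d["pixels"][150:320,180:410],None,fx=3.4,fy=3.4,interpolation=2)[:,:,::-1])
E
```

```text
boss 0.1 lid 0.0918 clips inner/outer [(np.float64(0.096), np.float64(0.0975)), (np.float64(0.0969), np.float64(0.0964)), (np.float64(0.0984), np.float64(0.0974)), (np.float64(0.096), np.float64(0.0955))]
```

View pics/s2.png

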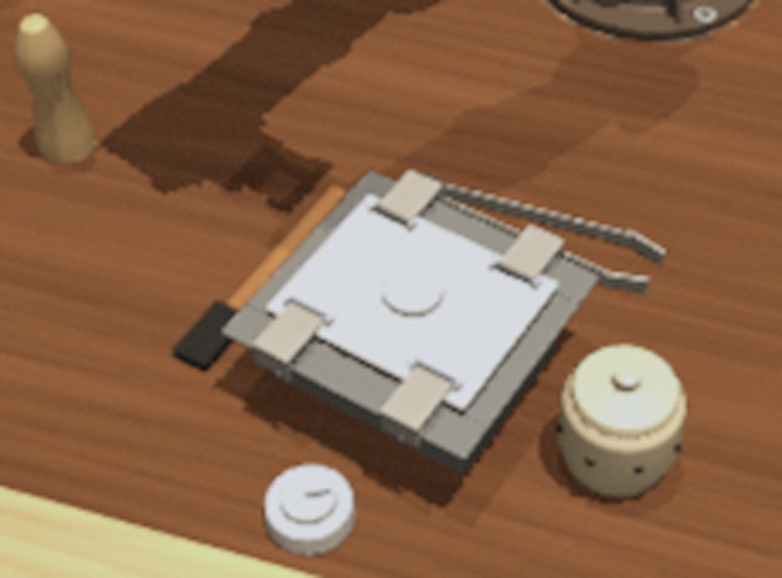

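The picture shows all four clips flat, at (410,195), (530,250), (290,330) and (418,397). The lid is level and the bystanders haven't moved.

```bash
python3 -c "
from cell import arm
print(arm.sign_off())"
```

```text
the job is handed in; nothing more can be done
None
```

The dough box is closed and handed in: I pressed the lid home, then snapped the clips down in the order a, c, b, d; the highest force reading was about 21 N, the bystanders look unmoved, and it took about 27 s.

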